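# Nudge the button cell into its charger well and start the charge

### The job

A round steel button cell lies loose on the deck of the small grey charger. Without picking it up, nudge it along the deck with the fingertips until it drops over the rim of the larger, empty well and lies flat on the well's floor; then press the charger's start key all the way down for a moment and let it come back up. Leave the other loose things where they are.

Things in the scene. Friction and masses are not known exactly. Their poses are not given: they have to be found in the camera images.
- charger: Grey flat block fixed to the bench, 130 mm along its x, 220 mm along y; flat deck 30 mm above the bench, no raised edge. Origin: centre of its underside; z up. Two round wells, both 10 mm deep: the larger, empty, 38 mm across at x, y (0, +30 mm); the smaller, 27 mm across at (+30, +85), already filled by the small cell. Start key at (-36, +85).
- well (a point): Centre of the floor of the larger, empty well, 20 mm above the bench and 10 mm below the deck. Axes as the charger's.
- cell: The loose button cell: a plain steel disc 34 mm across and 10 mm thick, about 24 g, lying flat on the deck 60 to 100 mm from the middle of the larger well, on the charger's -y half. Origin: centre of its underside; z along its axis. Seated, its top is flush with the deck.
- start_key (a joint): Travel of the charger's spring start key in m: 0 up, 0.005 fully down; fully down takes about 4 N, and it springs back.
- start_key_top (a point): Centre of the top face of the start key (white round key 20 mm across), 21 mm above the deck when up, in a round black housing 36 mm across and 12 mm tall standing on the deck; it is pressed straight down.
- small_cell: Bystander: steel disc 23 mm across, 9 mm thick, lying in the smaller well, its top 1 mm below the deck. Origin: centre of its underside.
- knob_cap: Bystander: loose black knob with a blue cap, 17 mm across, 18 mm tall, standing on the deck near the +x edge at about (+52, +45 mm) in the charger's x, y. Origin: centre of its underside.
- screwdriver: Bystander: screwdriver 160 mm long lying on the bench beyond the charger's +x side. Origin: on its underside at mid length, x along the blade.
- knob_cap2: Bystander: a second such knob, on the bench to the right. Origin: centre of its underside.
- spray_can: Bystander: can 52 mm across, 130 mm tall, on the bench to the left. Origin: centre of its underside.
- solder_spool: Bystander: white spool 54 mm across, 40 mm tall, standing on the bench right of the charger. Origin: centre of its underside.
- adapter: Bystander: metal plug adapter 18 mm across, 22 mm tall, standing on the bench left of the charger. Origin: centre of its underside.
There are look-alikes about, which are no part of the job. What is shaped like the cell but brown is not meant.

How it is judged:
By the outcome, as a careful person would: the job done as asked, in the order asked, and still so for the second after the job is handed in, with the robot touching nothing.
It also fails if it takes over 38 s, if anything falls off the work surface, if the arm or the gripper's body presses on something with over 40 N, if the wrist force passes 120 N, or if a joint passes its speed limit or range.

### The arm

A 6-joint arm with a two-finger parallel gripper is mounted at the origin on the work surface. World frame = base frame: x ahead of the robot, y to its left, z up, the work surface at z = 0. Lengths are in m, angles in rad, forces in N, time in s.
With the tool pointing down it reaches from about 0.375 to 0.975 m from the base axis. Payload 3.8 kg.
Tool frame: the origin (TCP) lies at the very end of the fingers, on their centre line; the grasp point (between the pads) lies 19 mm behind it; z points along the fingers, y is the direction in which the jaws open and shut (so a half turn about z gives the same grasp; the last joint's range is limited). The gripper opens to 85 mm and grips with 20 to 120 N. Pads are 22 mm wide; open, the fingers measure 114 mm over their backs; the gripper's body (76 mm by 85 mm) begins 54 mm behind the grasp point. The pads swing forward as they close: fully open they stand 13 mm farther back than shut.
Start: joints at [-0.037, 0.264, 1.604, -0, 1.274, -0.037], TCP at [0.675, -0, 0.231] pointing down, gripper open.
Joint ranges: [-2.63, 2.63], [-0.94, 2.18], [0.31, 2.57], [-1.31, 4.45], [0, 2.66], [-2.55, 2.55]. Speed limits (rad/s): [2.57, 2.57, 3.14, 3.14, 3.14, 3.14].

### API

Orientations are given as a rotation vector (axis times angle).
In Python, from workcell import read_state, read_camera, camera_info, finish_job gives the robot as it stands. The module is installed in compiled form; this text tells all that it offers.
- The arm moves only by the tool play_rows, never from a script. Its argument "motion" is a list of rows, each a list of 5 numbers: the shift along the tool's x, y, z in units of 1000 mm (1.0 is 1000 mm), then the turn about the tool's z in units of 2 pi rad (1.0 is 2 pi rad), then the finger opening in mm, from 0 to 85.4. A call has 1 to 5 rows; each row shifts and turns the commanded pose from where the row before left it, along the tool's axes as they then stand; what a row does not reach is not made up. A row lasts 1/8 s, in which the tool goes at most 62.5 mm and 10.7 degrees, less where a joint would pass 70% of its speed; a pose out of reach is approached as far as the arm can. A call with a number of a shift or a turn outside -1 to 1 is refused whole. A call with a gripper value outside its range is refused whole. The fingers move at their own pace and stop on an object; "squeeze" is the grip in N (left out, the last holds). Time passes only in rows, so rows that do not move let the fingers close. It gives the time, the measured TCP pose, the force and the opening at its end, in the units of the state.
- read_state(): the state, without advancing time (a new reading comes with each control period).
- read_camera(name): name is "scene" or "side" or "wrist"; returns the picture (400x640x3 uint8, red, green, blue); there is no depth.
- camera_info(name): a dict with "intrinsics" (3x3 intrinsics, pixels), "dist_coeffs" ([k1, k2, p1, p2, k3] as OpenCV has them; the pictures are not rectified), "pose" (4x4, takes a point from camera to world coordinates). Camera axes: x right, y down, z forward; pixel columns grow to the right and rows downward; lengths in m; the calibration is good to about 2 mm. A picture is of the moment at which its call begins: read the wrist's pose just before it. camera_info takes no time and is no camera call; for the wrist camera it gives the pose at the moment of the call.
- finish_job(): hands the job in, once; it reports no verdict.
The state is a dict: "time": time; "q": joint angles; "joint_vel": joint speeds; "joint_torque": joint torques, N m; "tool_pos": TCP position; "tcp_rot": TCP orientation; "wrist_force": force on the tool from outside, world axes, zero at the start; "torque": the same for the moment, N m; "width": opening from 0.0 (shut) to 1.0 (fully open).
Only numpy, scipy, OpenCV 4.12 (cv2) and the standard library are available. Lean on these libraries where they do the work, as an engineer would, in place of code of your own. Each camera call takes 0.05 s, during which the arm holds its last target. There are 200 camera calls.

## Working session

There is one attempt and no reset: what is moved stays moved. The work goes in short steps, Python scripts to look and compute and a tool call to move; the robot and the scene stay as the last step left them, time stands still between calls to the robot, and variables do not carry over. Pictures are saved under pics/ and viewed, about 8 in all and at most 12, crops included, and the job is handed in when it is done.

Besides the shell and the picture viewer there is one more tool, called after "Emit:" by a JSON object that holds its "name" and its "arguments", one argument or row to a line. play_rows: Moves the arm, as the interface text tells. Shifts and turns lie within -1 to 1; 1 stands for 1000 mm of shift or 2 pi rad of turn. Its arguments: {"type":"object","properties":{"motion":{"type":"array","items":{"type":"array","items":{"type":"number"}}},"squeeze":{"type":"number"}},"required":["motion"]}

```bash
mkdir -p pics; cat > h.py <<'E'
import numpy as np,cv2
from workcell import *
def snap(n,f):
    i=camera_info(n);im=read_camera(n);cv2.imwrite('pics/'+f,im[:,:,::-1]);np.savez('pics/'+f+'.npz',im=im,K=i['intrinsics'],d=i['dist_coeffs'],P=i['pose']);return im,i
def load(f):
    z=np.load('pics/'+f+'.npz');return z['im'],dict(intrinsics=z['K'],dist_coeffs=z['d'],pose=z['P'])
def cast(i,uv,z):
    p=cv2.undistortPoints(np.array(uv,float).reshape(-1,1,2),np.array(i['intrinsics']),np.array(i['dist_coeffs'])).reshape(-1,2)
    P=np.array(i['pose']);r=np.c_[p,np.ones(len(p))]@P[:3,:3].T;o=P[:3,3]
    return o+r*((z-o[2])/r[:,2:])
def proj(i,X):
    T=np.linalg.inv(np.array(i['pose']))
    return cv2.projectPoints(np.array(X,float).reshape(-1,3),cv2.Rodrigues(T[:3,:3])[0],T[:3,3],np.array(i['intrinsics']),np.array(i['dist_coeffs']))[0].reshape(-1,2)
E
python3 - <<'E'
from h import *
s=read_state();print(s)
a,i=snap('scene','s0.png');b,j=snap('side','d0.png');c,k=snap('wrist','w0.png')
for x in(i,j,k):print(np.array(x['pose']).round(3).tolist(),np.array(x['intrinsics']).tolist())
E
```

```text
{'time': 0.0, 'q': array([-3.69247575e-02,  2.64780203e-01,  1.60537899e+00, -1.74052109e-06,
        1.27368403e+00, -3.69115186e-02]), 'joint_vel': array([ 0.00087348,  0.00085714, -0.0016833 , -0.0005551 ,  0.00116941,
        0.00043423]), 'joint_torque': array([ 6.10465631e-04, -5.15121067e+01, -3.67308676e+01, -4.07824507e-05,
        1.31324201e-02,  1.46811578e-05]), 'tool_pos': array([6.74271454e-01, 7.77393608e-06, 2.29941096e-01]), 'tcp_rot': array([-2.2202897 , -2.22026144,  0.00240643]), 'wrist_force': array([ 0.63907779, -0.06561748,  0.90479512]), 'torque': array([ 0.021201  , -0.00757546,  0.01894489]), 'width': 1.0024176864450207}
[[0.62, 0.528, -0.58, 1.194], [0.784, -0.424, 0.452, -0.504], [-0.008, -0.736, -0.677, 0.816], [0.0, 0.0, 0.0, 1.0]] [[362.6961153691969, 0.0, 319.27003853968523], [0.0, 362.6961153691969, 200.21360466289153], [0.0, 0.0, 1.0]]
[[-0.875, -0.246, 0.416, 0.139], [-0.483, 0.422, -0.767, 0.704], [0.014, -0.872, -0.489, 0.508], [0.0, 0.0, 0.0, 1.0]] [[369.89441716985544, 0.0, 321.8851340377026], [0.0, 369.89441716985544, 200.2161440759712], [0.0, 0.0, 1.0]]
[[1.0, 0.001, -0.003, 0.675], [0.0, -0.962, -0.274, 0.069], [-0.003, 0.274, -0.962, 0.372], [0.0, 0.0, 0.0, 1.0]] [[349.6971210216507, 0.0, 318.3119472852768], [0.0, 349.6971210216507, 199.58207003184575], [0.0, 0.0, 1.0]]
```

View pics/s0.png

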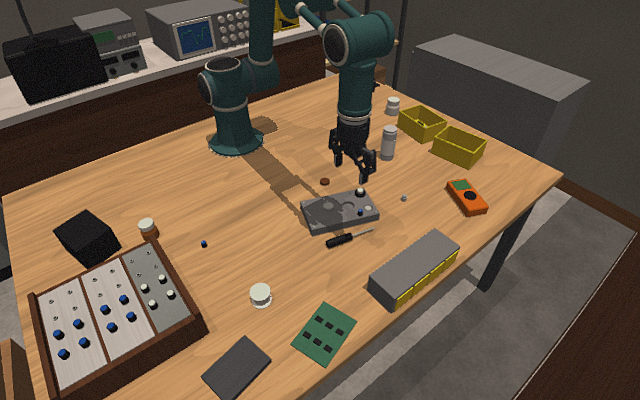

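View pics/w0.png

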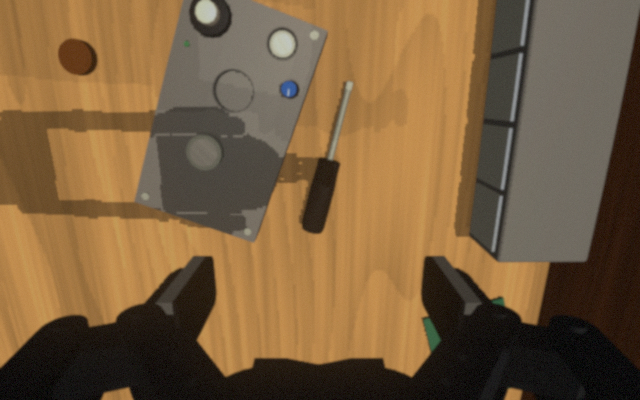

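Wrist view: the cell candidates are the grey disc on the deck at (204,152), the brown look-alike at (77,57), which I reject, and the small cell at (282,43), which sits in its well. The empty well is at (234,90), the key at (207,12) and the blue knob at (289,89). I choose (204,152) and will check it in a close crop.

```bash
python3 - <<'E'
from h import *
im,i=load('w0.png')
c=cast(i,[(137,202),(255,241),(327,33)],.03);print('corners',c.round(4).tolist())
g=cv2.cvtColor(im,cv2.COLOR_RGB2GRAY)
print('circ',cv2.HoughCircles(cv2.GaussianBlur(g,(3,3),0),cv2.HOUGH_GRADIENT,1,20,param1=60,param2=14,minRadius=12,maxRadius=28))
for n,p,z in[('cell',(204,152),.04),('well',(234,90),.03),('key',(206,11),.051),('small',(282,43),.029)]:print(n,cast(i,[p],z).round(4))
ex=c[1]-c[0];ey=c[2]-c[1];print(np.hypot(*ex[:2]),np.hypot(*ey[:2]),np.degrees([np.arctan2(ex[1],ex[0]),np.arctan2(-ey[0],ey[1])]))
yaw=np.arctan2(-ey[0],ey[1]);R=np.array([[np.cos(yaw),-np.sin(yaw)],[np.sin(yaw),np.cos(yaw)]])
o=(c[0]+c[2])[:2]/2;print('centre',o)
for n,p in[('well',(0,.03)),('key',(-.036,.085)),('small',(.03,.085))]:print(n,o+R@p)
cr=cv2.resize(im[0:250,120:340],None,fx=2.4,fy=2.4,interpolation=cv2.INTER_CUBIC);cr=cv2.convertScaleAbs(cr,alpha=1.7)
cv2.imwrite('pics/c0.png',cr[:,:,::-1])
E
```

```text
corners [[0.4872, -0.031, 0.03], [0.6073, -0.0737, 0.03], [0.6819, 0.128, 0.03]]
circ [[[234.5  89.5  19.4]
  [203.5 152.5  17.7]
  [210.5  16.5  21. ]
  [ 75.5  59.5  21. ]
  [282.5  43.5  12.5]
  [449.5 295.5  27.4]
  [321.5  92.5  23. ]
  [460.5 256.5  21.7]]]
cell [[0.5649 0.0218 0.04  ]]
well [[0.5949 0.0787 0.03  ]]
key [[0.5799 0.1421 0.051 ]]
small [[0.641  0.1198 0.029 ]]
0.127454066003442 0.21511395033314756 [-19.58219782 -20.28542429]
centre [0.5845481  0.04851248]
well [0.59494901 0.0766518 ]
key [0.58025017 0.14072163]
small [0.64215667 0.11783963]
```

View pics/c0.png

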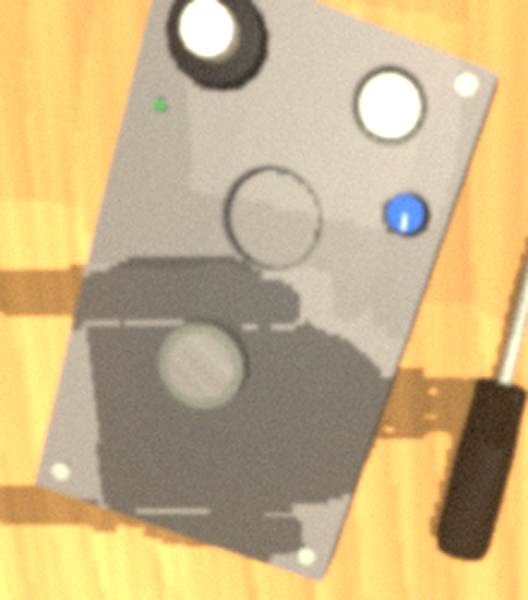

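The close crop confirms that the bare steel disc at (204,152) is the cell. It is at about (0.5645, 0.0215) and the well at (0.595, 0.078), so the push is 64 mm along a heading 28.4° from world y toward +x.

Emit:
{"name": "play_rows", "arguments": {
  "motion": [
    [-0.0055,-0.0433,0.02,0,20],
    [-0.0055,-0.0433,0.02,0,20],
    [-0.0055,-0.0433,0.02,0,20],
    [0,0,0.02,0.0263,20],
    [0,0,0.02,0.0263,20]
  ],
  "squeeze": 30
}}

```text
time: 0.78
tool_pos: [0.5442, -0.0166, 0.1306]
tcp_rot: [-2.562, -1.818, 0.0]
wrist_force: [-0.4, 0.0, 0.0]
width: 0.233
```

Emit:
{"name": "play_rows", "arguments": {
  "motion": [
    [0,0,0.02,0.0263,20],
    [0,0,0.03,0,20],
    [0,0,0.0,0,20]
  ]
}}

```text
time: 1.15
tool_pos: [0.5422, -0.0163, 0.0785]
tcp_rot: [-2.695, -1.607, 0.008]
wrist_force: [-1.0, 1.1, 0.2]
width: 0.233
```

```bash
python3 - <<'E'
from h import *
from scipy.spatial.transform import Rotation as R
s=read_state();print(s['time'],s['tool_pos'],R.from_rotvec(s['tcp_rot']).as_matrix().round(3).tolist(),s['width'],s['wrist_force'])
w,i=snap('wrist','w1.png');d,j=snap('side','d1.png')
p=proj(j,[[.57,.02,.04]])[0].astype(int);print(p)
c=d[max(0,p[1]-70):p[1]+70,max(0,p[0]-100):p[0]+100]
cv2.imwrite('pics/m1.png',np.vstack([cv2.convertScaleAbs(cv2.resize(w,(560,350)),alpha=1.5),cv2.resize(c,(560,int(560*c.shape[0]/c.shape[1])),interpolation=2)[:250*9]])[:, :, ::-1][:790])
E
python3 -c "
import cv2;a=cv2.imread('pics/m1.png');h=a.shape[0];cv2.imwrite('pics/m1.png',cv2.resize(a,None,fx=min(1,600/h),fy=min(1,600/h)))"
```

```text
1.15 [ 0.54216968 -0.01627091  0.07848983] [[0.476, 0.88, -0.006], [0.88, -0.476, 0.001], [-0.003, -0.006, -1.0]] 0.2325082581183461 [-0.97430281  1.08400084  0.16036753]
[300 205]
```

View pics/m1.png

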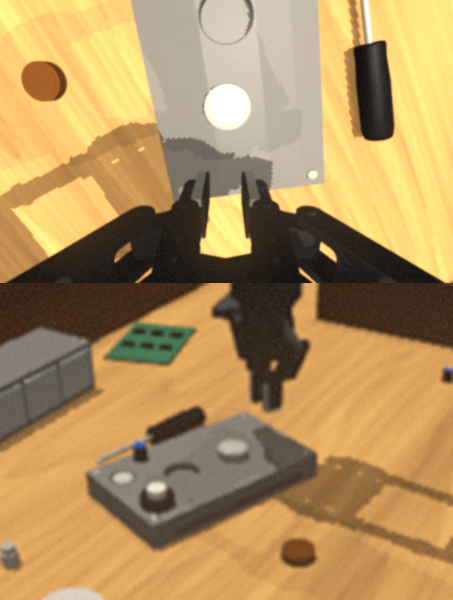

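The wrist crop shows the fingers behind the cell (disc at 227,106 in the crop, well at 226,18) and nearly in line with it. I'll refine the line from this closer view.

```bash
python3 - <<'E'
from h import *
from scipy.spatial.transform import Rotation as R
im,i=load('w1.png');s=read_state();T=R.from_rotvec(s['tcp_rot']).as_matrix();t=s['tool_pos']
g=cv2.GaussianBlur(cv2.cvtColor(im,cv2.COLOR_RGB2GRAY),(3,3),0)
C=cv2.HoughCircles(g,cv2.HOUGH_GRADIENT,1,40,param1=60,param2=14,minRadius=24,maxRadius=48)[0];print(C)
def tool(uv,z):
    X=cast(i,[uv],z)[0];return X.round(4),((X-t)@T*1000).round(1)
for c in C:
    print(c,tool(c[:2],.04),tool(c[:2],.03))
sc=640/453
e=proj(i,[t+T@[0.011,y,0] for y in(-.01,.01)]);print('tip inner proj',e)
E
```

```text
[[321.5 150.5  32.4]
 [ 64.5 108.5  34.9]
 [319.5  24.5  39.3]
 [450.5 369.5  25.4]
 [318.5 320.5  26.4]]
[321.5 150.5  32.4] (array([0.5648, 0.0217, 0.04  ]), array([43. , -0.8, 41.5])) (array([0.5641, 0.0205, 0.03  ]), array([41.6, -0.8, 51.5]))
[ 64.5 108.5  34.9] (array([0.4594, 0.1036, 0.04  ]), array([  64.9, -132.4,   41.5])) (array([0.4529, 0.1069, 0.03  ]), array([  64.7, -139.7,   51.5]))
[319.5  24.5  39.3] (array([0.5922, 0.0749, 0.04  ]), array([102.8,  -1.9,  41.5])) (array([0.5931, 0.0765, 0.03  ]), array([104.7,  -1.9,  51.5]))
[450.5 369.5  25.4] (array([ 0.5713, -0.1386,  0.04  ]), array([-95. ,  81.2,  41.5])) (array([ 0.571 , -0.1488,  0.03  ]), array([-104. ,   85.7,   51.5]))
[318.5 320.5  26.4] (array([ 0.5151, -0.067 ,  0.04  ]), array([-58.7,  -2.3,  41.5])) (array([ 0.5117, -0.0732,  0.03  ]), array([-65.8,  -2.4,  51.5]))
tip inner proj [[300.03481107 239.07228658]
 [346.81547065 239.19112975]]
```

Emit:
{"name": "play_rows", "arguments": {
  "motion": [
    [0,-0.001,0.022,0,20],
    [0,0,0.022,0,20],
    [0,0,0,0,20]
  ]
}}

```text
time: 1.62
tool_pos: [0.5437, -0.016, 0.0371]
tcp_rot: [-2.698, -1.608, 0.002]
wrist_force: [-0.5, 0.2, 1.0]
width: 0.234
```

Emit:
{"name": "play_rows", "arguments": {
  "motion": [
    [0,0,0.0015,0,20],
    [0,0,0.0015,0,20],
    [0,0,0,0,20]
  ]
}}

```text
time: 2.0
tool_pos: [0.5448, -0.0161, 0.035]
tcp_rot: [2.698, 1.608, 0.002]
wrist_force: [0.0, -0.2, 0.1]
width: 0.231
```

Emit:
{"name": "play_rows", "arguments": {
  "motion": [
    [0,0,0.0015,0,20],
    [0,0,0,0,20]
  ]
}}

```text
time: 2.25
tool_pos: [0.5441, -0.016, 0.0327]
tcp_rot: [-2.698, -1.609, 0.0]
wrist_force: [0.1, 0.5, 0.1]
width: 0.236
```

Emit:
{"name": "play_rows", "arguments": {
  "motion": [
    [0,0,0.001,0,20],
    [0,0,0,0,20]
  ]
}}

```text
time: 2.5
tool_pos: [0.5441, -0.016, 0.0316]
tcp_rot: [-2.698, -1.608, 0.0]
wrist_force: [0.9, 0.6, 0.7]
width: 0.235
```

Emit:
{"name": "play_rows", "arguments": {
  "motion": [
    [0,0,0.001,0,20],
    [0,0,0,0,20]
  ]
}}

```text
time: 2.75
tool_pos: [0.5441, -0.016, 0.0306]
tcp_rot: [-2.698, -1.608, 0.0]
wrist_force: [0.2, -0.7, -0.1]
width: 0.236
```

Emit:
{"name": "play_rows", "arguments": {
  "motion": [
    [0.006,0,0,0,20],
    [0.006,0,0,0,20],
    [0.006,0,0,0,20],
    [0.006,0,0,0,20],
    [0.006,0,0,0,20]
  ]
}}

```text
time: 3.38
tool_pos: [0.5587, 0.0108, 0.0308]
tcp_rot: [2.698, 1.609, -0.0]
wrist_force: [-0.6, 0.1, 0.4]
width: 0.234
```

Emit:
{"name": "play_rows", "arguments": {
  "motion": [
    [0.004,0,0,0,20],
    [0.004,0,0,0,20],
    [0,0,0,0,20]
  ]
}}

```text
time: 3.75
tool_pos: [0.5625, 0.0176, 0.0308]
tcp_rot: [2.698, 1.609, 0.0]
wrist_force: [0.5, -0.1, -0.4]
width: 0.232
```

```bash
cat > m.py <<'E'
from h import *
import sys
from scipy.spatial.transform import Rotation as R
n=sys.argv[1];s=read_state();T=R.from_rotvec(s['tcp_rot']).as_matrix();t=s['tool_pos']
im,i=snap('wrist',n+'.png');a,j=snap('scene','s'+n+'.png')
print(t,s['wrist_force'])
g=cv2.GaussianBlur(cv2.cvtColor(im,cv2.COLOR_RGB2GRAY),(3,3),0)
C=cv2.HoughCircles(g,cv2.HOUGH_GRADIENT,1,20,param1=60,param2=14,minRadius=20,maxRadius=65)[0]
for c in C:
    if c[1]<300 and 200<c[0]<450: print(c,[((cast(i,[c[:2]],z)[0]-t)@T*1000).round(1)[:2] for z in(.04,.03)])
cv2.imwrite('pics/'+n+'c.png',cv2.convertScaleAbs(cv2.resize(im[0:340,150:500],None,fx=1.7,fy=1.7,interpolation=2),alpha=1.5)[:,:,::-1])
E
python3 m.py w2
```

```text
[0.56245818 0.01764027 0.03079871] [ 0.54591813 -0.14402859 -0.39019304]
[313.5 101.5  50. ] [array([68.9, -1.4]), array([68.9, -1.5])]
[318.5 212.5  41.8] [array([26.2,  0.5]), array([22.9,  0.5])]
[437.5  32.5  21.8] [array([92.6, 42.3]), array([94.4, 45.4])]
[303.5 284.5  48.8] [array([-6. , -5.9]), array([-11.7,  -6.4])]
[244.5 263.5  52.2] [array([  3.7, -30.5]), array([ -1.2, -32.8])]
[325.5 231.5  63.3] [array([18.1,  3.3]), array([14.2,  3.5])]
[305.5 229.5  61.1] [array([18.9, -4.8]), array([15.1, -5.2])]
[223.5 253.5  40. ] [array([  8.2, -38.9]), array([  3.6, -41.9])]
[380.5 284.5  40. ] [array([-6.1, 26.9]), array([-11.7,  28.9])]
[242.5 179.5  44.9] [array([ 39.6, -29.1]), array([ 37.4, -31.4])]
[321.5 122.5  28.5] [array([61.4,  1.6]), array([60.8,  1.7])]
[299.5 204.5  25.1] [array([29.5, -7.1]), array([26.5, -7.6])]
[332.5  93.5  29.2] [array([71.8,  5.6]), array([71.9,  5.9])]
[324.5 279.5  28.5] [array([-3.7,  3. ]), array([-9.2,  3.2])]
[297.5 116.5  28. ] [array([63.6, -7.3]), array([63.1, -7.9])]
[296.5  89.5  29.1] [array([73.2, -7.6]), array([73.4, -8.2])]
[319.5 192.5  24.1] [array([34.4,  0.9]), array([31.8,  0.9])]
[400.5 262.5  23. ] [array([ 4.2, 34.7]), array([-0.7, 37.3])]
```

View pics/w2c.png

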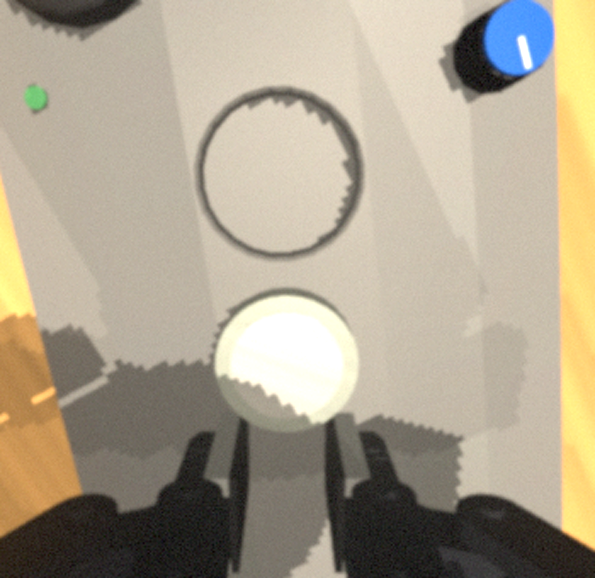

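The cell is nested on both tips at 26 mm ahead, y +0.5. The well centre is at about 69 mm, y −1.5. I'll push about 43 mm with a slight drift to the left.

Emit:
{"name": "play_rows", "arguments": {
  "motion": [
    [0.005,-0.0004,0,0,20],
    [0.005,-0.0004,0,0,20],
    [0.005,-0.0004,0,0,20],
    [0.005,-0.0004,0,0,20],
    [0.005,-0.0002,0,0,20]
  ]
}}

```text
time: 4.47
tool_pos: [0.5727, 0.0406, 0.0308]
tcp_rot: [-2.698, -1.609, 0.0]
wrist_force: [0.6, -0.2, -0.5]
width: 0.236
```

Emit:
{"name": "play_rows", "arguments": {
  "motion": [
    [0.003,0,0,0,20],
    [0.003,0,0,0,20],
    [0.003,0,0,0,20],
    [0,0,0,0,20]
  ]
}}

```text
time: 4.97
tool_pos: [0.577, 0.0483, 0.0308]
tcp_rot: [-2.698, -1.609, -0.0]
wrist_force: [0.3, -0.9, -0.3]
width: 0.237
```

```bash
python3 m.py w3|head -5
```

```text
[0.57700327 0.04832992 0.03079307] [ 0.27961795 -0.92813185 -0.27655392]
[318.5 210.5  42.1] [array([27. ,  0.5]), array([23.8,  0.5])]
[376.5  40.5  36. ] [array([89.8, 20.9]), array([91.4, 22.4])]
[317.5 187.5  48.5] [array([36.5,  0.1]), array([34. ,  0.1])]
[210.5  49.5  63.2] [array([ 87. , -37.9]), array([ 88.3, -40.8])]
```

View pics/w3c.png

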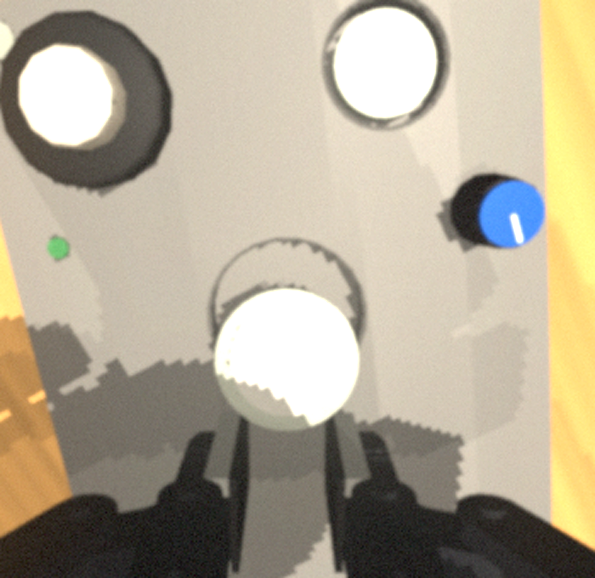

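The cell overlaps the well laterally centred, with about 8 mm to go.

Emit:
{"name": "play_rows", "arguments": {
  "motion": [
    [0.002,0,0,0,20],
    [0.002,0,0,0,20],
    [0.002,0,0,0,20],
    [0.0015,0,0,0,20],
    [0,0,0,0,20]
  ]
}}

```text
time: 5.7
tool_pos: [0.5805, 0.0549, 0.0307]
tcp_rot: [2.698, 1.609, 0.0]
wrist_force: [-0.7, -0.1, -0.5]
width: 0.238
```

```bash
python3 m.py w4|head -5
```

```text
[0.58050886 0.05487519 0.03074913] [-0.74084986 -0.10466196 -0.52478768]
[204.5  76.5  53.1] [array([ 77.8, -40.8]), array([ 78.5, -43.9])]
[318.5 209.5  41.5] [array([27.4,  0.5]), array([24.3,  0.5])]
[375.5  56.5  36.6] [array([84.5, 20.7]), array([85.6, 22.3])]
[220.5 252.5  40.2] [array([  8.7, -40.1]), array([  4.1, -43.2])]
```

View pics/w4c.png

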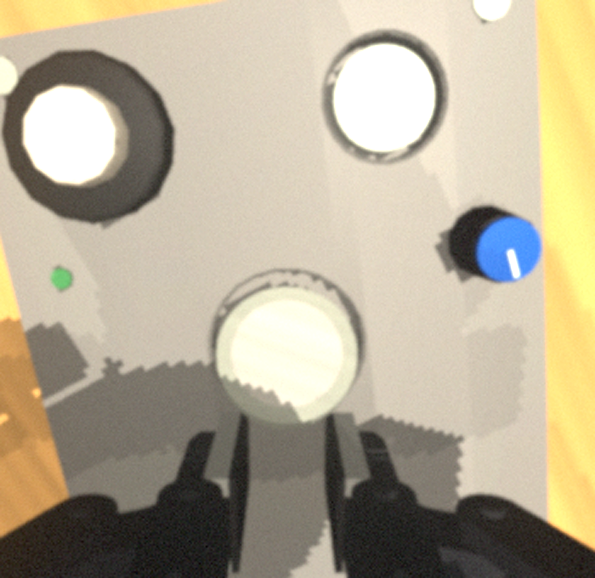

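The disc is starting to tip, with its shading changed and its rear still on the rim. I'll continue in small steps.

Emit:
{"name": "play_rows", "arguments": {
  "motion": [
    [0.0015,0,0,0,20],
    [0.0015,0,0,0,20],
    [0.001,0,0,0,20],
    [0,0,0,0,20]
  ]
}}

```text
time: 6.3
tool_pos: [0.5824, 0.0584, 0.0308]
tcp_rot: [2.698, 1.609, 0.0]
wrist_force: [-0.2, -0.9, -0.4]
width: 0.232
```

```bash
python3 m.py w5|head -5
```

```text
[0.58241342 0.05836934 0.03080869] [-0.15989717 -0.85897113 -0.37104581]
[375.5  65.5  36.9] [array([81.5, 20.9]), array([82.4, 22.4])]
[318.5 207.5  32.2] [array([28.2,  0.5]), array([25.1,  0.5])]
[203.5  92.5  48.2] [array([ 72.2, -41.6]), array([ 72.4, -44.8])]
[323.5 229.5  61.1] [array([18.9,  2.5]), array([15.1,  2.7])]
```

View pics/w5c.png

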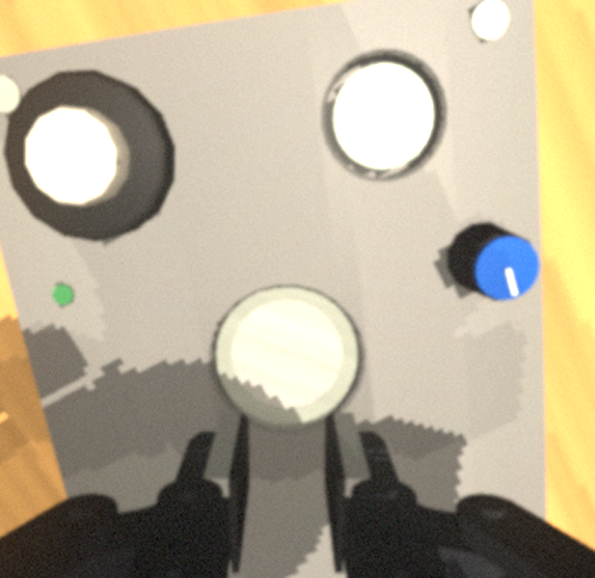

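Emit:
{"name": "play_rows", "arguments": {
  "motion": [
    [0.001,0,0,0,20],
    [0.001,0,0,0,20],
    [0,0,0,0,20]
  ]
}}

```text
time: 6.78
tool_pos: [0.5829, 0.0595, 0.0306]
tcp_rot: [2.698, 1.609, -0.002]
wrist_force: [-1.9, -3.1, 1.7]
width: 0.236
```

Emit:
{"name": "play_rows", "arguments": {
  "motion": [
    [-0.015,0,0,0,20],
    [-0.015,0,-0.02,0,20],
    [0,0,-0.02,0,20],
    [0,0,0,0,20]
  ]
}}

```text
time: 7.28
tool_pos: [0.5706, 0.0332, 0.0727]
tcp_rot: [2.698, 1.606, 0.007]
wrist_force: [0.0, -0.3, -0.3]
width: 0.237
```

```bash
python3 m.py w6|head -6; python3 - <<'E'
from h import *
a,j=load('sw6.png');b,k=snap('side','d6.png')
o=[]
for im,i in((a,j),(b,k)):
    u,v=proj(i,[[.595,.077,.03]])[0].astype(int)
    o.append(cv2.resize(im[v-30:v+30,u-40:u+40],(400,300),interpolation=2))
w=cv2.imread('pics/w6c.png')[:,:,::-1]
cv2.imwrite('pics/m6.png',np.hstack([cv2.resize(w,(400,389))[:389],np.vstack(o)[:600][105:494]])[:,:,::-1]) if 0 else cv2.imwrite('pics/m6.png',np.hstack([np.vstack([cv2.resize(w,(400,389)),np.zeros((211,400,3),np.uint8)]),np.vstack(o)])[:,:,::-1])
E
```

```text
[0.57064659 0.03322679 0.07269223] [ 0.04287968 -0.34209122 -0.26916128]
[315.5 140.5  32.1] [array([50.1, -1. ]), array([49. , -1.1])]
[219.5  34.5  37.3] [array([ 99. , -45.4]), array([100.7, -48. ])]
[362.5  16.5  26.6] [array([106.5,  20.5]), array([108.6,  21.7])]
[448.5 109.5  55.6] [array([65.3, 64. ]), array([65. , 67.6])]
[443.5  75.5  53.3] [array([81. , 60.1]), array([81.7, 63.5])]
```

View pics/m6.png

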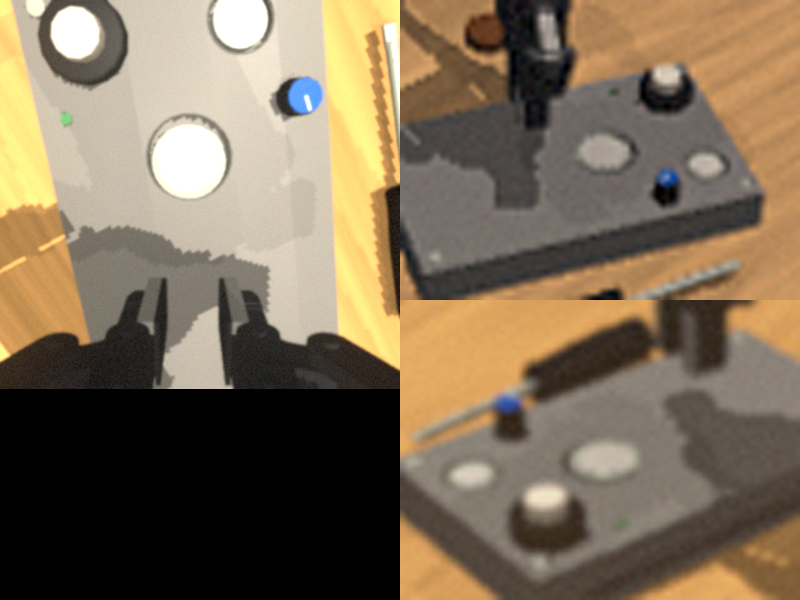

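The disc now looks uniform and concentric, flush with the deck in all three views, so it is seated. Next I locate the key.

```bash
python3 - <<'E'
from h import *
from scipy.spatial.transform import Rotation as R
im,i=load('w6.png');s=read_state();T=R.from_rotvec(s['tcp_rot']).as_matrix();t=s['tool_pos']
m=(im[:90,170:260].min(2)>140).astype(np.uint8)
n,l,st,ce=cv2.connectedComponentsWithStats(m)
for k in range(1,n):
    if st[k,4]>150:
        uv=ce[k]+[170,0];X=cast(i,[uv],.051)[0];print(st[k],uv,X,((X-t)@T*1000).round(1))
E
```

```text
[  3   0  15  13 163] [180.49693252   5.50920245] [0.57118076 0.15675666 0.051     ] [109.7 -56.2  19.1]
[  25    6   42   45 1448] [215.32665746  27.95994475] [0.57947807 0.14196171 0.051     ] [100.6 -41.8  19.1]
```

Emit:
{"name": "play_rows", "arguments": {
  "motion": [
    [0,0,-0.01,0,0],
    [0,0,0,0,0],
    [0,0,0,0,0]
  ]
}}

```text
time: 7.8
tool_pos: [0.5691, 0.0338, 0.0807]
tcp_rot: [-2.698, -1.609, -0.0]
wrist_force: [0.3, 0.5, -0.5]
width: -0.006
```

Emit:
{"name": "play_rows", "arguments": {
  "motion": [
    [0.0333,-0.0142,0,0,0],
    [0.0333,-0.0142,0,0,0],
    [0.0333,-0.0142,0,0,0],
    [0,0,0.015,0,0],
    [0,0,0.005,0,0]
  ]
}}

```text
time: 8.43
tool_pos: [0.5776, 0.1413, 0.0589]
tcp_rot: [-2.697, -1.609, 0.005]
wrist_force: [-0.7, -0.1, 0.4]
width: 0.001
```

```bash
python3 - <<'E'
from h import *
s=read_state();print(s['time'],s['tool_pos'],s['wrist_force'])
o=[]
for n in('scene','side'):
    im,i=snap(n,n+'7.png');u,v=proj(i,[[.58,.13,.05]])[0].astype(int)
    o.append(cv2.resize(im[v-35:v+35,u-45:u+45],(400,311),interpolation=2))
cv2.imwrite('pics/m7.png',np.hstack(o)[:,:,::-1])
E
```

```text
8.425 [0.57759526 0.14131374 0.0589066 ] [-0.66945061 -0.06275343  0.42231188]
```

View pics/m7.png

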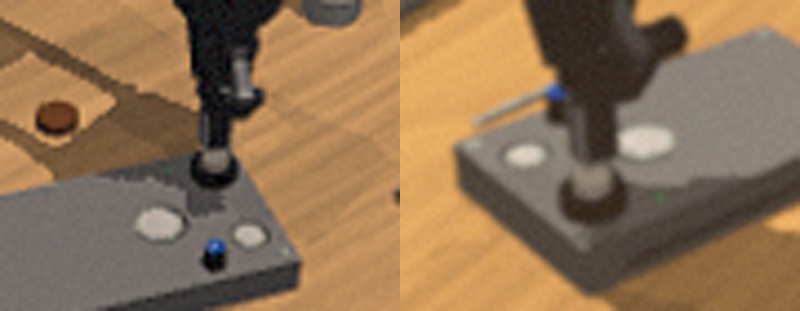

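Both views show the closed fingertips right above the white key.

Emit:
{"name": "play_rows", "arguments": {
  "motion": [
    [0,0,0.003,0,0],
    [0,0,0.002,0,0],
    [0,0,0.002,0,0],
    [0,0,0,0,0]
  ]
}}

```text
time: 9.02
tool_pos: [0.579, 0.1416, 0.0537]
tcp_rot: [-2.699, -1.608, 0.0]
wrist_force: [-0.5, -0.8, -1.0]
width: 0.008
```

Emit:
{"name": "play_rows", "arguments": {
  "motion": [
    [0,0,0.002,0,0],
    [0,0,0.002,0,0],
    [0,0,0,0,0]
  ]
}}

```text
time: 9.4
tool_pos: [0.5793, 0.1418, 0.0499]
tcp_rot: [2.698, 1.609, 0.0]
wrist_force: [0.1, -1.1, 0.2]
width: -0.001
```

Emit:
{"name": "play_rows", "arguments": {
  "motion": [
    [0,0,0.0015,0,0],
    [0,0,0.001,0,0],
    [0,0,0,0,0]
  ]
}}

```text
time: 9.78
tool_pos: [0.5793, 0.1418, 0.0475]
tcp_rot: [2.698, 1.608, 0.001]
wrist_force: [0.6, -0.4, 3.1]
width: -0.004
```

Emit:
{"name": "play_rows", "arguments": {
  "motion": [
    [0,0,0.001,0,0],
    [0,0,0.001,0,0],
    [0,0,0,0,0]
  ]
}}

```text
time: 10.15
tool_pos: [0.5793, 0.1418, 0.046]
tcp_rot: [2.698, 1.609, 0.001]
wrist_force: [-1.9, -0.1, 7.5]
width: -0.003
```

Emit:
{"name": "play_rows", "arguments": {
  "motion": [
    [0,0,0.001,0,0],
    [0,0,0,0,0]
  ]
}}

```text
time: 10.4
tool_pos: [0.5794, 0.1419, 0.0459]
tcp_rot: [2.698, 1.609, 0.0]
wrist_force: [-3.9, -1.3, 12.0]
width: -0.0
```

The key bottomed out at z = 0.046 with 12 N. I hold it for a moment, then release.

Emit:
{"name": "play_rows", "arguments": {
  "motion": [
    [0,0,0,0,0],
    [0,0,0,0,0],
    [0,0,-0.005,0,0],
    [0,0,-0.02,0,0],
    [0,0,-0.04,0,0]
  ]
}}

```text
time: 11.02
tool_pos: [0.5769, 0.1413, 0.1081]
tcp_rot: [-2.697, -1.608, 0.008]
wrist_force: [1.0, 0.2, 0.2]
width: 0.002
```

Emit:
{"name": "play_rows", "arguments": {
  "motion": [
    [-0.05,0,-0.02,0,0],
    [-0.06,0,0,0,0],
    [-0.05,0,0,0,0],
    [0,0,0,0,0],
    [0,0,0,0,0]
  ]
}}

```text
time: 11.65
tool_pos: [0.5035, 0.0012, 0.1299]
tcp_rot: [2.699, 1.607, 0.002]
wrist_force: [0.5, 0.7, 0.7]
width: 0.001
```

```bash
python3 - <<'E'
from h import *
s=read_state();print(s['time'],s['tool_pos'],s['wrist_force'])
w,i=snap('wrist','w8.png');o=[]
for n in('scene','side'):
    im,j=snap(n,n+'8.png');u,v=proj(j,[[.59,.08,.03]])[0].astype(int)
    o.append(cv2.resize(im[v-45:v+45,u-60:u+60],(400,300),interpolation=2))
cv2.imwrite('pics/m8.png',np.vstack([np.hstack(o),cv2.convertScaleAbs(cv2.resize(w[:240],(800,300)),alpha=1.3)])[:,:,::-1])
E
```

```text
11.65 [0.50348467 0.0011592  0.12994357] [0.51697275 0.7224556  0.69070465]
```

View pics/m8.png

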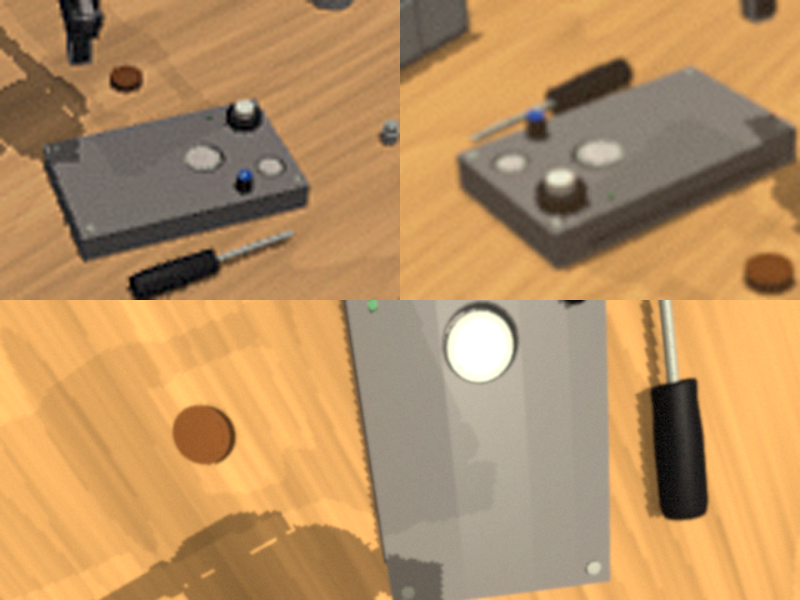

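The cell is flush in the well with an even rim all round, the key is up again, the bystanders are in place and the arm is clear.

```bash
python3 -c "
from workcell import *
print(finish_job())"
```

```text
the job is handed in; nothing more can be done
None
```

I pushed the steel cell about 64 mm along the deck with two slightly open fingertips until it dropped into the larger well. Then I pressed the start key with the fingers closed. It bottomed out about 5 mm down, with 12 N at the wrist, I held it for a moment and let it spring back. The job took about 12 s of the 38 s allowed.

- **Last checks:** The scene, side and wrist views show the cell flat and flush in the well. The scene and side views show the key up. The brown disc, the knob on the charger, the small cell and the screwdriver look unmoved, and the arm was clear with no contact force. I did not compare the other bystanders with the first pictures, but the arm never went near them.
- **Disagreement:** The first far measurement of the well was about 3–4 mm off sideways from the nearer one. I used the nearer view and corrected the push on the way. No check failed.

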